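# Lock the lens module into the stage light

### The arm

A 6-joint arm with a two-finger parallel gripper is mounted at the origin on the work surface. World frame = base frame: x ahead of the robot, y to its left, z up, the work surface at z = 0. Lengths are in m, angles in degrees, forces in N, time in s.
With the tool pointing down it reaches from about 0.375 to 0.975 m from the base axis. Payload 3.8 kg.
Tool frame: the origin (TCP) lies midway between the tips of the shut fingers; the grasp point (between the pads) lies 19 mm behind it (robot.grasp_offset is the distance from the TCP to the grasp point, in m); z points along the fingers, y is the line along which they close (so a half turn about z gives the same grasp; the last joint's range is limited). The gripper opens to 88 mm and grips with 3 to 60 N. Pads are 18 mm wide; open, the fingers measure 123 mm over their backs; the gripper's body (75 mm by 187 mm) begins 45 mm behind the grasp point.
Start: joints at [-70.124, 15.12, 91.902, -0, 72.978, -2.114], TCP at [0.253, -0.626, 0.239] pointing down, gripper open.
Joint ranges: [-150.88, 150.88], [-54.13, 125.18], [17.81, 147.31], [-75.09, 255.09], [0, 152.58], [-146.25, 146.25]. Speed limits (degrees/s): [147.25, 147.25, 180, 180, 180, 180].

### API

Orientations are given as [roll, pitch, yaw] about the fixed x, y, z axes, in that order (R = Rz(yaw) Ry(pitch) Rx(roll)).
In Python, from plant import robot gives the robot as it stands. The module is installed in compiled form; this text tells all that it offers.
- The arm moves only by the tool arm_command, never from a script. Its argument "commands" is a list of rows, each a list of 6 numbers: the shift along the tool's x, y, z in units of 0.5 m (1.0 is 0.5 m), then the turn, a rotation vector about the tool's x, y, z in units of pi/2 rad (1.0 is pi/2 rad). In form: [[tx, ty, tz, rx, ry, rz], ...]. A call has 1 to 12 rows; each row is the pose to reach, as a shift and turn from the pose commanded when the call began, along the tool's axes at that moment; what a row does not reach only later rows make up. A row lasts 1/8 s, in which the tool goes at most 62.5 mm and 10.7 degrees, less where a joint would pass 70% of its speed; a pose out of reach is approached as far as the arm can. A call with a number of a shift or a turn outside -1 to 1 is refused whole. A call with a gripper value outside its range is refused whole. "jaw" is the closure, from 0 (fully open) to 1 (shut), set as the call begins (left out, the last holds). The fingers move at their own pace and stop on an object; "grip_force" is the grip in N (left out, the last holds). Time passes only in rows, so rows that repeat a pose let the fingers close. It gives the time, the measured TCP pose, the force, the opening and the grip force at its end, in the units of the state.
- robot.get_state(): the state, without advancing time (a new reading comes with each control period).
- robot.snapshot(name): name is "scene" or "top" or "wrist"; returns a dict with "color" (400x640x3 uint8, red, green, blue), "fx", "fy", "cx", "cy" (pixels), "dist_coeffs" ([k1, k2, p1, p2, k3] as OpenCV has them; the pictures are not rectified), "extrinsics" (4x4, takes a point from world to camera coordinates); the wrist camera has in their place "T_tool_cam" (4x4, takes a point from camera to tool coordinates, whose origin is the TCP and whose axes are the flange's). Camera axes: x right, y down, z forward; pixel columns grow to the right and rows downward; lengths in m; the calibration is good to about 2 mm. A picture is of the moment at which its call begins: read the wrist's pose just before it. There is no depth.
- robot.hand_in(): hands the job in; it is judged then, once.
Trained networks look in a picture, given as the dict that the camera call returned (one of the last four; its "shot" number tells which), for a name from the list of things; names that differ only in an ending like _2 or _b are one class to them, and where a whole thing is asked for, a point or a joint stands for the part that bears it (a point fixed in the world has none). Each returns a list of dicts, best first, with "conf" (0 to 1); they miss things now and then, are a little off and sometimes report something else, mostly with a low value. They report only what shows in the picture. A call takes as long as a camera call. They do not tell look-alikes from the thing itself.
- robot.boxes_of(thing, picture): "at" ([x, y, z] in m, in world coordinates, good to about 4 mm: the middle of the surface that is visible of it).
- robot.mark_of(thing, picture): "at" ([x, y, z] in m, in world coordinates, good to about 4 mm: a listed point, or the origin of a listed thing).
The state is a dict: "clock": time; "qpos": joint angles; "qvel": joint speeds; "tau": joint torques, N m; "eef_pos": TCP position; "orientation": TCP orientation; "ft_force": force on the tool from outside, world axes, zero at the start; "torque": the same for the moment, N m; "width": opening from 0.0 (shut) to 1.0 (fully open); "grasp_force": force on a finger pad.
Only numpy, scipy, OpenCV 4.12 (cv2) and the standard library are available. Lean on these libraries where they do the work, as an engineer would, in place of code of your own. Each camera call takes 0.05 s, during which the arm holds its last target. There are 200 camera calls.

### The job

Pick up the lens module by its grip bar, lower its two pins through the gaps in the lamp housing's bayonet ring until it sits on the sprung seal, then twist it clockwise (seen from above): turn until you feel the ramps bite and draw it down, then about 20 degrees further, so that it is clamped snugly without ever crushing the seal. Let go, and leave the other things on the bench where they are.

Things in the scene. Friction and masses are not known exactly. Their poses are not given: they have to be found in the camera images.
- module: The loose lens module, about 0.25 kg: a round grey plug 64 mm across and 34 mm high with a black grip bar on top (64 mm high in all) and two pins low on its sides. Origin at the centre of its underside, z up; bar and pins lie along its x axis, so it is the same after a half turn. It starts standing upright on the bench.
- module_bar (a point): Centre of the plastic grip bar: 62 mm long (module x), 14 mm wide (module y), 30 mm high (34 to 64 mm above the underside). Grip it across its 14 mm, finger tips just clear of the plug's top face at 34 mm.
- module_pin (a point): Outer end of one of the two level steel pins, 8 mm thick, that stick out along module +x and -x to 43 mm from the axis, centre line 6 mm above the underside.
- housing: The stage-light housing, fixed face up on the bench: a finned black drum with a grey bore wall, outer radius 55 mm (fins and base up to 64 mm), bore radius 47 mm, rim 73 mm above the bench. Origin at the centre of its underside, z up, x axis through its two gaps.
- housing_mouth (a point): Centre of the bore at rim height (73 mm). In the bore is an aluminium bayonet ring whose lips reach inward to 34.5 mm from the axis (the plug passes with 2.5 mm to spare all round); lip tops lie 1 to 8 mm below the rim.
- housing_gap (a point): In the +x one of the ring's two gaps (centred on housing +x and -x, 13 mm wide at their narrow inner end, for the 8 mm pins), 41 mm from the axis, 66 mm up. A steel boss 4 mm high on the rim marks each gap. Turned clockwise from above, the pins go under the lips. The ring is shimmed differently on every unit, unmeasured: the ramps bite after 0.3 to 1.1 rad.
- seal_rest (a point): Top centre of the round rubber seal, 54 mm across, at rest, 50 mm up. Sprung: gives from 4 N, then 2 N per mm, dead stop at 6 mm. The lips' undersides are ramps that fall 8 mm per rad: from the bite on they draw the module down (a hand that stays level is pulled down by 1 to 3 N within 0.05 rad) and the hand must follow; the moment stays small, under 0.4 N m. Right is 0.35 rad past the bite.
- plates: a stack of five round black lens plates, 150 mm across, 48 mm high, origin under its centre; leave alone
- bin: an open blue plastic bin, 160 x 220 x 70 mm, origin under its centre; leave alone
- driver: a screwdriver lying on the bench; leave alone
- bottle: a yellow bottle, 48 mm across, 120 mm high, origin under its centre; leave alone
Not all that is in view belongs to the job. What is shaped like the housing but pink or purple is not meant.

How it is judged (in metres and radians):
On the way, in this order (a step that is already met when the one before it is completed fails the run):
1. the module is lifted clear of the bench (height (world z) of module above 0.08 m and contact force between the fingers and module above 1 N), for 0.1 s.
2. the module sits on the seal with its pins down in the gaps (horizontal distance between module and housing below 0.005 m and z of module in the frame of housing below 0.052 m and angle between the x axis of module and the x axis of housing, either way round below 0.3 rad), for 0.1 s.
At the end, for the whole second after the job is handed in: The module is in the housing, twisted clockwise under the ramps, upright (within 4 degrees) and centred (within 5 mm), at rest and let go, and the ramps alone hold it on the seal with 7.0 to 10.4 N (about 1.5 to 3.2 mm of squeeze, some 14 to 26 degrees past the first bite) (contact force between module and housing between 7 and 10.4 N and horizontal distance between module and housing below 0.005 m and z of module in the frame of housing below 0.0505 m and angle between module's own z axis and vertical below 0.07 rad and angle between the x axis of module and the x axis of housing, either way round above 0.35 rad and linear speed of module below 0.01 m/s and contact force between the fingers and module below 0.05 N); the robot touches nothing.
It fails at once if the seal is crushed or the module rammed into the housing (over 18 N) (contact force between module and housing above 18 N).
It fails at once if a bystander is pushed more than 20 mm (distance of any of plates, bin, driver, bottle from where it was at the start of the episode above 0.02 m).
It also fails if it takes over 72 s, if anything falls off the work surface, if the arm or the gripper's body presses on something with over 40 N, if the wrist force passes 120 N, or if a joint passes its speed limit or range.

## Working session

There is one attempt and no reset: what is moved stays moved. The work goes in short steps, Python scripts to look and compute and a tool call to move; the robot and the scene stay as the last step left them, time stands still between calls to the robot, and variables do not carry over. Pictures are saved under pics/ and viewed, at most 10 in all, crops included, and the job is handed in when it is done.

Besides the shell and the picture viewer there is one more tool, called after "Call:" as a command line: name --pt "numbers of a row" for each row, then --argument value for the rest. arm_command: Moves the arm, as the interface text tells. Shifts and turns lie within -1 to 1; 1 stands for 0.5 m of shift or pi/2 rad of turn. Its arguments: {"type":"object","properties":{"commands":{"type":"array","items":{"type":"array","items":{"type":"number"}}},"jaw":{"type":"number"},"grip_force":{"type":"number"}},"required":["commands"]}

```bash
mkdir -p pics; cat > h.py <<'E'
import numpy as np, cv2
from scipy.spatial.transform import Rotation as R
from plant import robot
def save(p,n): cv2.imwrite('pics/'+n+'.png',p["color"][:,:,::-1])
def tool():
    s=robot.get_state(); T=np.eye(4); T[:3,:3]=R.from_euler('xyz',s["orientation"],degrees=True).as_matrix(); T[:3,3]=s["eef_pos"]; return T
def look(n):
    T=tool(); p=robot.snapshot(n)
    E=p["extrinsics"] if "extrinsics" in p else np.linalg.inv(T@p["T_tool_cam"])
    return p,np.array(E)
def K(p): return np.array([[p["fx"],0,p["cx"]],[0,p["fy"],p["cy"]],[0,0,1.]])
def proj(p,E,X): return cv2.projectPoints(np.array(X,float).reshape(-1,3),cv2.Rodrigues(E[:3,:3])[0],E[:3,3],K(p),np.array(p["dist_coeffs"]))[0].reshape(-1,2)
def ray(p,E,uv,z):
    q=cv2.undistortPoints(np.array(uv,float).reshape(-1,1,2),K(p),np.array(p["dist_coeffs"])).reshape(-1,2)
    C=np.linalg.inv(E); d=np.c_[q,np.ones(len(q))]@C[:3,:3].T; o=C[:3,3]
    return o+d*((z-o[2])/d[:,2])[:,None]
def mv(pos,yaw=None):
    "shift/turn units to world TCP pos, tool down"
    T=tool(); d=T[:3,:3].T@(np.array(pos)-T[:3,3]); print("shift",np.round(d/0.5,4))
E
python3 - <<'E'
from h import *
s=robot.get_state(); print(s["clock"],s["eef_pos"],s["orientation"],s["width"])
for n in("top","scene"):
    p,E=look(n); save(p,n)
    for t in("module","module_bar","module_pin","housing","housing_mouth","housing_gap","plates","bin","driver","bottle"):
        print(n,t,[(np.round(d["at"],3).tolist(),round(d["conf"],2),proj(p,E,d["at"]).round().tolist()) for d in robot.mark_of(t,p)[:4]])
E
```

```text
0.0 [ 0.25252716 -0.62523795  0.23740339] [-1.79875501e+02 -4.01792978e-03  2.19937619e+01] 0.999110102221476
top module [([0.482, -0.155, 0.001], 0.67, [[383.0, 231.0]]), ([0.481, -0.148, 0.051], 0.59, [[383.0, 231.0]])]
top module_bar [([0.48, -0.151, 0.049], 0.67, [[384.0, 232.0]])]
top module_pin [([0.517, -0.128, 0.005], 0.8, [[373.0, 218.0]])]
top housing [([0.378, -0.018, 0.002], 0.9, [[333.0, 270.0]]), ([0.356, 0.323, 0.001], 0.68, [[208.0, 279.0]]), ([0.466, 0.138, -0.0], 0.61, [[275.0, 238.0]]), ([0.761, 0.136, 0.002], 0.29, [[276.0, 131.0]])]
top housing_mouth [([0.356, 0.316, 0.073], 0.85, [[204.0, 281.0]]), ([0.373, -0.019, 0.077], 0.68, [[334.0, 274.0]]), ([0.465, 0.141, 0.07], 0.65, [[271.0, 238.0]])]
top housing_gap [([0.393, 0.314, 0.066], 0.93, [[205.0, 267.0]]), ([0.415, -0.03, 0.066], 0.83, [[338.0, 257.0]]), ([0.504, 0.14, 0.069], 0.65, [[272.0, 223.0]])]
top plates [([0.752, -0.098, -0.001], 0.77, [[360.0, 134.0]])]
top bin [([0.761, 0.136, 0.0], 0.7, [[276.0, 131.0]])]
top driver [([0.487, -0.412, -0.001], 0.91, [[475.0, 228.0]])]
top bottle [([0.466, 0.404, 0.
[... 323 characters left out ...]
[348.0, 189.0]])]
scene housing_mouth [([0.379, -0.022, 0.069], 0.9, [[294.0, 162.0]]), ([0.352, 0.323, 0.072], 0.73, [[397.0, 142.0]]), ([0.461, 0.141, 0.071], 0.57, [[349.0, 176.0]])]
scene housing_gap [([0.395, 0.311, 0.066], 0.97, [[397.0, 154.0]]), ([0.501, 0.137, 0.066], 0.74, [[350.0, 187.0]]), ([0.415, -0.032, 0.067], 0.72, [[292.0, 171.0]])]
scene plates [([0.755, -0.099, -0.0], 0.72, [[284.0, 284.0]])]
scene bin [([0.765, 0.136, -0.002], 0.62, [[365.0, 276.0]])]
scene driver [([0.49, -0.414, -0.001], 0.83, [[176.0, 218.0]]), ([0.462, 0.14, 0.074], 0.58, [[349.0, 176.0]]), ([0.464, 0.142, 0.051], 0.38, [[349.0, 180.0]])]
scene bottle [([0.468, 0.407, 0.002], 0.91, [[427.0, 180.0]])]
```

View pics/top.png

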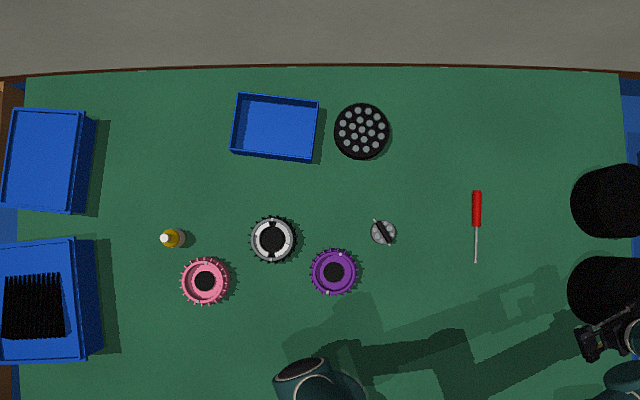

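View pics/scene.png

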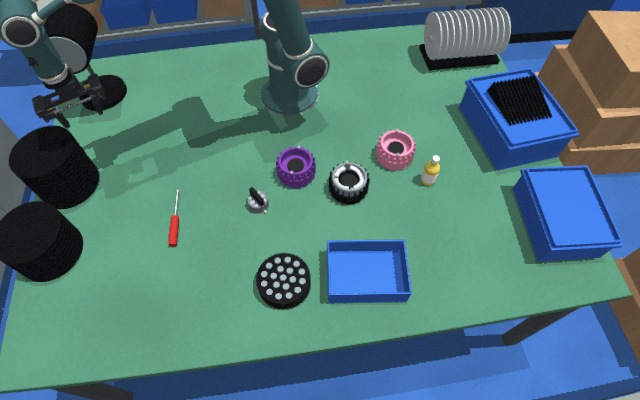

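The candidates for the housing are black with a grey ring at top (272,239), pink at (205,281) and purple at (334,272). The black and grey one at about (0.465, 0.140) fits the description; pink and purple are excluded. I'll confirm it in a crop and get the wrist camera geometry.

```bash
python3 - <<'E'
from h import *
a=cv2.imread('pics/top.png')[190:320,150:430]; cv2.imwrite('pics/crop.png',cv2.resize(a,None,fx=2.85,fy=2.85,interpolation=cv2.INTER_CUBIC))
p=robot.snapshot("wrist"); print(np.round(p["T_tool_cam"],3),p["fx"],p["cx"],p["cy"])
T=tool(); mv([0.481,-0.15,0.24])
E
```

```text
[[-0.001 -0.955 -0.295  0.076]
 [ 1.    -0.001  0.    -0.001]
 [-0.    -0.295  0.955 -0.146]
 [ 0.     0.     0.     1.   ]] 313.4750946840317 323.04842951071765 199.4587496565242
shift [ 0.7797 -0.7116 -0.0026]
```

View pics/crop.png

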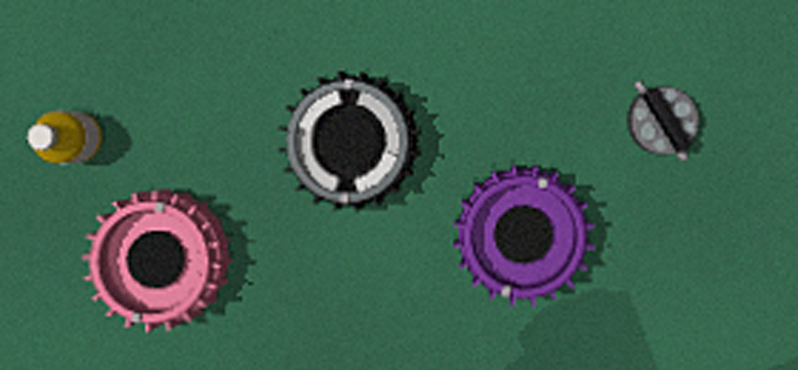

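The crop confirms it: the black finned drum at (348,140) has a grey ring and gaps at (348,95) and (345,185), so its x axis is close to world x. Next I move over the module.

Call:
arm_command --pt "0.78 -0.71 0 0 0 -0.12" --pt "0.78 -0.71 0 0 0 -0.12" --pt "0.78 -0.71 0 0 0 -0.12" --pt "0.78 -0.71 0 0 0 -0.12" --pt "0.78 -0.71 0 0 0 -0.12" --pt "0.78 -0.71 0 0 0 -0.12" --pt "0.78 -0.71 0 0 0 -0.12" --pt "0.78 -0.71 0 0 0 -0.12" --pt "0.78 -0.71 0 0 0 -0.12" --pt "0.78 -0.71 0 0 0 -0.12" --pt "0.78 -0.71 0 0 0 -0.12" --pt "0.78 -0.71 0 0 0 -0.12"

```text
clock: 2.65
eef_pos: [0.481, -0.1518, 0.2387]
orientation: [180.0, 0.0, 32.7]
ft_force: [0.6, -0.2, -1.0]
width: 1.002
grasp_force: 0.0
```

```bash
python3 - <<'E'
from h import *
s=robot.get_state(); print(s["clock"],s["eef_pos"],s["orientation"],s["qpos"])
p,E=look("wrist"); save(p,"w1")
for t in("module","module_bar","module_pin"):
    print(t,[(np.round(d["at"],4).tolist(),round(d["conf"],2),proj(p,E,d["at"]).round().tolist()) for d in robot.mark_of(t,p)[:4]])
cv2.imwrite('pics/w1.png',p["color"][:,:,::-1])
E
```

```text
2.65 [ 0.48100142 -0.1518007   0.23870586] [1.79989628e+02 1.64862384e-02 3.26960318e+01] [-2.03318891e+01 -3.55415266e+00  1.12358781e+02 -2.05033577e-02
  7.11970016e+01  3.69786864e+01]
module [([0.4783, -0.1517, -0.0033], 0.89, [[323.0, 168.0]])]
module_bar [([0.4776, -0.1477, 0.0531], 0.93, [[319.0, 177.0]]), ([0.4919, -0.414, 0.002], 0.55, [[489.0, 263.0]])]
module_pin [([0.5168, -0.1315, 0.0065], 0.66, [[326.0, 134.0]])]
```

View pics/w1.png

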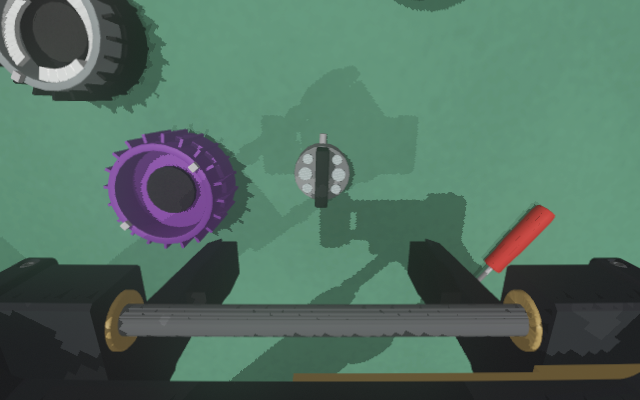

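The bar is at about (322,148) to (322,208), with the pin at (323,138). I'll measure it exactly from dark-pixel segmentation.

```bash
python3 - <<'E'
from h import *
p,E=look("wrist"); g=p["color"].max(2)
m=np.zeros_like(g); m[140:215,290:355]=(g[140:215,290:355]<55)
n,l,st,c=cv2.connectedComponentsWithStats(m); i=1+st[1:,4].argmax(); print(st[i],c[i])
ys,xs=np.where(l==i)
rows=[(y,xs[ys==y].mean()) for y in range(152,196)]
ab=np.polyfit(*zip(*rows),1)
y0,y1=ys.min(),ys.max()
P=ray(p,E,[[np.polyval(ab,152),152],[np.polyval(ab,195),195]],0.064); d=P[1]-P[0]
print(P, np.degrees(np.arctan2(-d[1],-d[0])))
P=ray(p,E,[[np.polyval(ab,y0)+.5,y0],[np.polyval(ab,y1)+.5,y1+1]],0.064); print(P,P.mean(0),np.linalg.norm(P[0]-P[1]))
print(ray(p,E,[[322.5,133.5]],0.008))
C=P.mean(0); print(C,tool()[:3,3]); mv([C[0],C[1],0.10])
E
```

```text
[324 203   3   4   8] [325.375 204.875]
[[nan nan nan]
 [nan nan nan]] nan
[[nan nan nan]
 [nan nan nan]] [nan nan nan] nan
[[ 0.51525284 -0.12738083  0.008     ]]
[nan nan nan] [ 0.48119634 -0.15133521  0.23869947]
shift [nan nan nan]<stdin>:6: RuntimeWarning: Mean of empty slice.
  ret = ret.dtype.type(ret / rcount)
```

```bash
python3 - <<'E'
from h import *
p,E=look("wrist"); g=p["color"].max(2)
print(g[165,308:336],g[180,308:336],g[144:152,322],g[200:214,321])
thr=75
m=np.zeros_like(g); m[144:212,312:332]=(g[144:212,312:332]<thr)
n,l,st,c=cv2.connectedComponentsWithStats(m); i=1+st[1:,4].argmax(); print(st[i],c[i])
ys,xs=np.where(l==i)
rows=[(y,xs[ys==y].mean()) for y in range(154,192)]
ab=np.polyfit(*zip(*rows),1)
P=ray(p,E,[[np.polyval(ab,154),154],[np.polyval(ab,191),191]],0.064); d=P[1]-P[0]
print(P, np.degrees(np.arctan2(-d[1],-d[0])))
y0,y1=ys.min(),ys.max()
P=ray(p,E,[[np.polyval(ab,y0),y0],[np.polyval(ab,y1),y1+1]],0.064); print(P,P.mean(0),np.linalg.norm(P[0]-P[1]))
E
```

```text
[131 131 130 130 129 129 130 110  67  62  63  63  63  62  62  62  62  62
  62  61  60  73  86  85  86  86  86 120] [138 148 148 148 148 148 147 121  60  61  61  61  61  61  60  60  60  60
  59  58  66  89 105 105 105 104 120 168] [87 87 96 91 55 56 56 59] [ 58  58  57  57  57  57  56  55  87 101 101 101 102 102]
[315 148  15  60 777] [322.11583012 177.33590734]
[[ 0.50262657 -0.13609091  0.064     ]
 [ 0.46866819 -0.15600865  0.064     ]] 30.393065456047605
[[ 0.50791478 -0.13298911  0.064     ]
 [ 0.45225762 -0.1656838   0.064     ]] [ 0.4800862  -0.14933645  0.064     ] 0.06454968619339661
```

```bash
python3 - <<'E'
from h import *
mv([.479,-.1495,.037]); mv([.479,-.1495,.10]); print(robot.get_state()["clock"])
E
```

```text
shift [-0.0019 -0.0054  0.4034]
shift [-0.0019 -0.0054  0.2774]
2.95
```

Call:
arm_command --pt "-0.002 -0.0054 0.1 0 0 0.0245" --pt "-0.002 -0.0054 0.2 0 0 0.0245" --pt "-0.002 -0.0054 0.28 0 0 0.0245" --pt "-0.002 -0.0054 0.32 0 0 0.0245" --pt "-0.002 -0.0054 0.36 0 0 0.0245" --pt "-0.002 -0.0054 0.385 0 0 0.0245" --pt "-0.002 -0.0054 0.403 0 0 0.0245" --pt "-0.002 -0.0054 0.403 0 0 0.0245" --pt "-0.002 -0.0054 0.403 0 0 0.0245"

```text
clock: 4.08
eef_pos: [0.4798, -0.1492, 0.0379]
orientation: [179.9, -0.0, 30.6]
ft_force: [0.6, 1.0, 0.1]
width: 1.001
grasp_force: 0.0
```

Call:
arm_command --pt "0 0 0 0 0 0" --pt "0 0 0 0 0 0" --pt "0 0 0 0 0 0" --pt "0 0 0 0 0 0" --pt "0 0 0 0 0 0" --pt "0 0 0 0 0 0" --pt "0 0 0 0 0 0" --pt "0 0 0 0 0 0" --pt "0 0 0 0 0 0" --pt "0 0 0 0 0 0" --jaw 1 --grip_force 25

```text
clock: 5.32
eef_pos: [0.4792, -0.1491, 0.0372]
orientation: [180.0, -0.0, 30.6]
ft_force: [0.6, -0.6, -0.6]
width: 0.154
grasp_force: 25.0
```

Call:
arm_command --pt "0 0 -0.03 0 0 0" --pt "0 0 -0.1 0 0 0" --pt "0 0 -0.2 0 0 0" --pt "0 0 -0.32 0 0 -0.1" --pt "0.08 -0.07 -0.32 0 0 -0.2" --pt "0.16 -0.15 -0.32 0 0 -0.3" --pt "0.24 -0.22 -0.32 0 0 -0.4" --pt "0.32 -0.3 -0.32 0 0 -0.5" --pt "0.4 -0.37 -0.32 0 0 -0.6" --pt "0.442 -0.41 -0.32 0 0 -0.7" --pt "0.442 -0.41 -0.32 0 0 -0.8" --pt "0.442 -0.41 -0.32 0 0 -0.9"

```text
clock: 6.82
eef_pos: [0.5645, 0.1408, 0.1975]
orientation: [-179.9, -0.0, 112.0]
ft_force: [0.5, -0.1, -2.0]
width: 0.156
grasp_force: 25.0
```

Call:
arm_command --pt "0 0 0 0 0 -0.1" --pt "0 0 0 0 0 -0.2" --pt "0 0 0 0 0 -0.3" --pt "0 0 0 0 0 -0.4" --pt "0 0 0 0 0 -0.5" --pt "0 0 0 0 0 -0.6" --pt "0 0 0 0 0 -0.7" --pt "0 0 0 0 0 -0.76" --pt "0 0 0 0 0 -0.76" --pt "0 0 0 0 0 -0.76" --pt "0 0 0 0 0 -0.76"

```text
clock: 8.2
eef_pos: [0.565, 0.14, 0.1973]
orientation: [180.0, -0.0, 179.9]
ft_force: [0.8, 0.6, -2.3]
width: 0.153
grasp_force: 25.0
```

```bash
python3 - <<'E'
from h import *
s=robot.get_state(); print(s["clock"],s["eef_pos"],s["orientation"],s["qpos"],s["ft_force"],s["torque"],s["width"])
p,E=look("wrist"); save(p,"w2")
for t in("module","module_bar","module_pin","housing","housing_mouth","housing_gap","seal_rest"):
    print(t,[(np.round(d["at"],4).tolist(),round(d["conf"],2),proj(p,E,d["at"]).round().tolist()) for d in robot.mark_of(t,p)[:4]])
E
```

```text
8.2 [0.56498866 0.13998664 0.1973387 ] [ 1.79998841e+02 -2.09089249e-03  1.79935718e+02] [ 1.14632037e+01  6.83347831e+00  1.06169764e+02  1.68785709e-03
  6.69985745e+01 -7.84731741e+01] [ 0.80047036  0.62106586 -2.26520361] [ 0.03281578 -0.13581906  0.07439304] 0.15252178978608416
module [([0.5644, 0.1397, 0.1591], 0.65, [[321.0, 229.0]])]
module_bar [([0.563, 0.1443, 0.2132], 0.97, [[330.0, 271.0]])]
module_pin []
housing [([0.4608, 0.1346, 0.0014], 0.81, [[317.0, 75.0]]), ([0.4631, 0.1425, 0.0767], 0.72, [[325.0, 70.0]])]
housing_mouth [([0.4629, 0.1421, 0.0777], 0.68, [[324.0, 69.0]])]
housing_gap [([0.415, -0.032, 0.063], 0.82, [[105.0, 8.0]]), ([0.5073, 0.1418, 0.0673], 0.69, [[324.0, 126.0]])]
seal_rest [([0.4649, 0.1404, 0.0457], 0.67, [[322.0, 76.0]])]
```

View pics/w2.png

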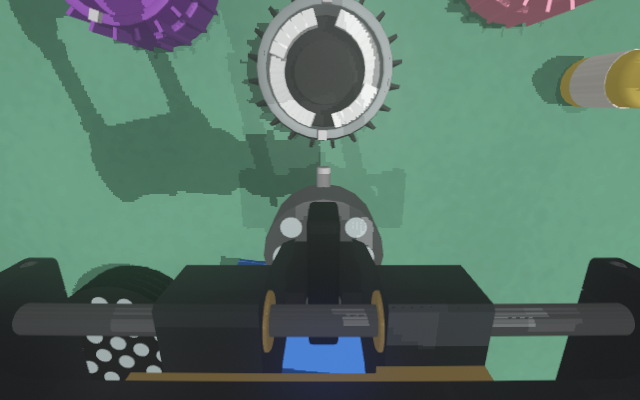

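The near boss is at (322,134), the near gap at about (324,118), the far gap at (322,8) near the image edge, and the held module's pin tip is at (323,168). I'll move 15 mm to bring the whole ring into view.

Call:
arm_command --pt "0.01 0 0 0 0 0" --pt "0.03 0 0 0 0 0" --pt "0.03 0 0 0 0 0" --pt "0.03 0 0 0 0 0" --pt "0.03 0 0 0 0 0"

```text
clock: 9.22
eef_pos: [0.5503, 0.14, 0.1974]
orientation: [180.0, 0.0, 180.0]
ft_force: [-0.4, 0.5, -2.3]
width: 0.154
grasp_force: 25.0
```

```bash
python3 - <<'E'
from h import *
p,E=look("wrist"); save(p,"w3"); T=tool(); print(T[:3,3])
np.savez('w3.npz',c=p["color"],E=E,T=T)
def ortho(z,cx,cy,h=.075,s=.00025):
    n=int(2*h/s); a=(np.arange(n)+.5)*s-h
    X,Y=np.meshgrid(cx+a,cy+a)   # cols=+x, rows=+y
    uv=proj(p,E,np.c_[X.ravel(),Y.ravel(),np.full(X.size,z)]).astype(np.float32)
    return cv2.remap(p["color"],uv[:,0].reshape(n,n),uv[:,1].reshape(n,n),cv2.INTER_LINEAR)
o=ortho(.073,.463,.141); cv2.imwrite('pics/o.png',o[:,:,::-1])
for t in("housing_mouth","housing_gap","seal_rest"):
    print(t,[(np.round(d["at"],4).tolist(),round(d["conf"],2)) for d in robot.mark_of(t,p)[:4]])
E
```

```text
[0.55028744 0.13997866 0.19729266]
housing_mouth [([0.4645, 0.1459, 0.0747], 0.7)]
housing_gap [([0.4142, -0.0321, 0.0667], 0.87), ([0.5056, 0.1424, 0.071], 0.71)]
seal_rest [([0.4609, 0.1406, 0.0496], 0.7)]
```

View pics/o.png

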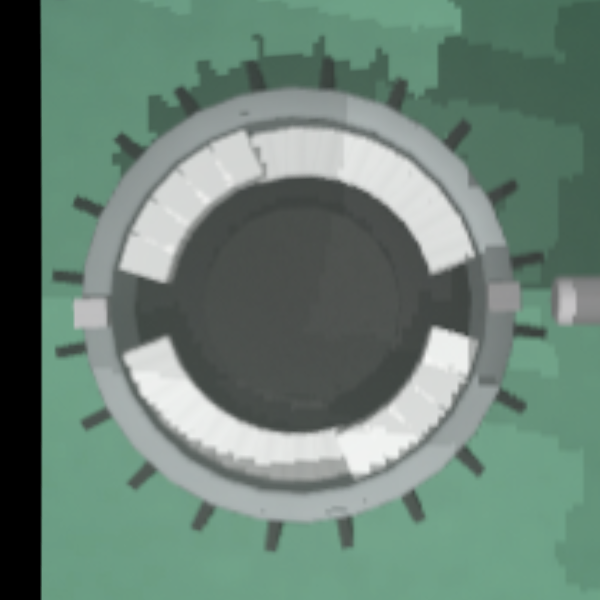

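The rectified view shows rim edges at columns 84 and 515 and rows 88 and 521, so the centre is (299.5,304.5). The bosses are at (90,313) and (503,296), putting the gap axis at about -2.3°. Now I locate the pin tip in the same camera so that any calibration bias cancels.

```bash
python3 - <<'E'
from h import *
from scipy.optimize import least_squares
p,E=look("wrist"); T=tool(); print(T[:3,3])
c=p["color"].astype(int); sat=c.max(2)-c.min(2)
# rim: walk inward along model radii (z=.073), find green->grey
pts=[]
for a in np.radians(np.arange(0,360,3)):
    r=np.arange(.050,.060,.0001); X=np.c_[.463+r*np.cos(a),.142+r*np.sin(a),0*r+.073]
    uv=proj(p,E,X).astype(np.float32)
    v=cv2.remap(p["color"],uv[None,:,0],uv[None,:,1],cv2.INTER_LINEAR)[0].astype(int)
    g=v.max(1)>0; f=(v[:,1]-v[:,0])   # green excess
    k=np.abs(np.diff(cv2.GaussianBlur(f.astype(np.float32)[:,None],(1,9),0)[:,0])).argmax()
    pts.append(X[k,:2])
pts=np.array(pts); f=lambda q:np.hypot(*(pts-q[:2]).T)-q[2]
q=least_squares(f,[.463,.142,.055],loss='soft_l1',f_scale=.0005).x; print("rim",q,np.median(abs(f(q))))
# pin
g=c.max(2); 
for y in (188,191,194,197,200): print(y,g[y,308:340])
print(g[174:206,323])
E
```

```text
[0.55018684 0.13995731 0.197202  ]
rim [0.46268207 0.14204834 0.054509  ] 0.00029251087122657976
188 [82 82 83 82 82 83 83 83 83 83 83 83 83 84 84 84 84 84 84 84 84 84 84 84
 84 85 84 85 84 84 84 84]
191 [82 82 83 83 83 82 83 83 82 83 83 83 83 83 83 84 83 83 83 83 83 84 83 83
 83 83 84 84 84 85 85 85]
194 [83 82 82 82 82 82 82 83 82 82 82 82 83 83 83 83 83 83 83 84 83 83 83 83
 83 83 84 84 84 84 84 84]
197 [81 81 81 81 81 82 82 82 82 83 83 83 83 83 83 83 83 84 83 84 83 83 83 83
 83 83 82 83 82 82 84 84]
200 [ 81  82  82  83  85  89  93 100 103 103 107 114 117 116 116 115 116 116
 116 114 111 108 101  97  94  89  88  86  84  84  83  84]
[141 141 141 140 140 140 140 140 140 140 140 139 138  84  84  83  83  84
  84  83  83  83  83  83  86 102 115 111  51  50  50  49]
```

```bash
python3 - <<'E'
from h import *
p,E=look("wrist"); T=tool()
g=p["color"].max(2); gg=p["color"].astype(int); gr=gg[:,:,1]-gg[:,:,0]
for y in (165,168,171,175,180,184): print(y,g[y,313:335],gr[y,313:335])
print(g[160:190,323],gr[160:190,323])
for uv,z in(([323.5,168],.162),([323.5,168],.170),([323.5,172],.170),([323.5,180],.170)): print(uv,z,(ray(p,E,[uv],z)-T[:3,3])[0]*1000)
E
python3 -c "
import cv2;a=cv2.imread('pics/w3.png')[150:240,260:390];cv2.imwrite('pics/pin.png',cv2.resize(a,None,fx=6,fy=6,interpolation=cv2.INTER_NEAREST))"
```

```text
165 [ 97  98  98  99  98  99  99 124 145 141 136 141 145 145 145 145 146 146
 146 146 146 146] [26 26 26 27 26 27 26 36 43 39 33 38 43 43 43 43 44 44 44 44 44 44]
168 [ 98  98  99 104 123 143 156 163 164 164 170 172 172 178 185 184 172 154
 146 146 146 146] [26 26 27 17  5  1  1  1  0  0 -1 -1  0  0 -1  0  0 14 44 45 45 45]
171 [ 98  98  98 104 125 147 163 174 180 187 194 197 197 198 194 186 175 157
 147 146 146 146] [28 27 27 17  5  1  0  0 -1 -1 -1 -2 -1 -2 -1 -1  0 14 45 45 45 45]
175 [ 96  97  97 103 116 127 131 134 135 137 141 141 140 138 136 132 125 133
 147 147 147 148] [27 28 27 18  5  1  1  1  0  0 -1  0  1  0  1  1  1 22 46 45 46 46]
180 [ 98  97  97 102 117 127 131 134 135 137 140 140 139 138 136 131 125 132
 145 145 145 145] [28 28 28 17  5  2  1  1  1  0  1  1  1  1  1  1  2 23 45 45 45 44]
184 [ 96  96  96 101 116 126 131 133 135 137 140 139 139 137 135 131 123 130
 143 143 144 144] [28 27 27 16  5  1  1  1  0 -1  0  0  0  0  1  1  1 22 45 44 45 45]
[146 146 146 146 146 136 110 118 170 194 194 194 192 141 140 141 141 140
 141 141 140 140 140 140 140 139 138  84  84  83] [43 44 44 44 44 33  2  2 -1 -1 -1 -1 -1 -1  0 -1 -1  0  0  0  1  0  0  0
  0  0 -1  5  5  5]
[323.5, 168] 0.162 [-40.2575656    1.3479059  -35.18801938]
[323.5, 168] 0.17 [-41.8702469    1.3406505  -27.18801938]
[323.5, 172] 0.17 [-39.58737841   1.33955232 -27.18801938]
[323.5, 180] 0.17 [-34.96942745   1.33733453 -27.18801938]
```

View pics/pin.png

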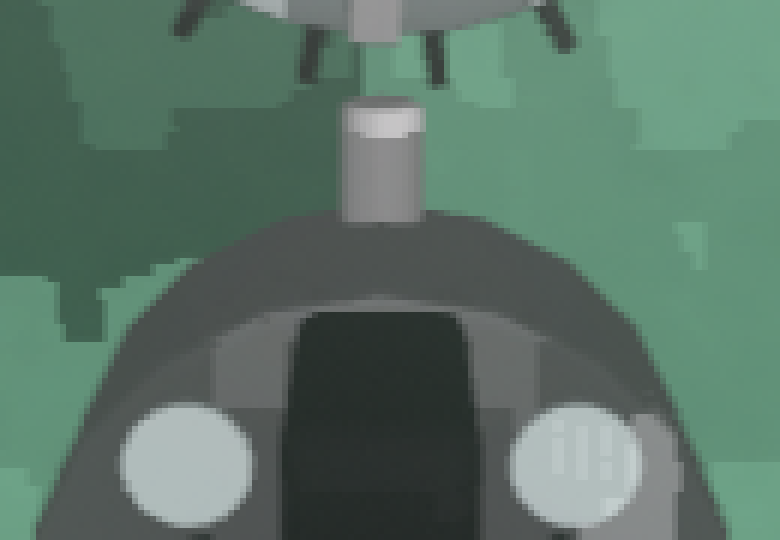

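Call:
arm_command --pt "0.06 0.001 0 0 0 0.0245" --pt "0.12 0.001 0.02 0 0 0.0245" --pt "0.178 0.001 0.06 0 0 0.0245" --pt "0.178 0.001 0.1 0 0 0.0245" --pt "0.178 0.001 0.13 0 0 0.0245" --pt "0.178 0.001 0.15 0 0 0.0245" --pt "0.178 0.001 0.158 0 0 0.0245" --pt "0.178 0.001 0.158 0 0 0.0245" --pt "0.178 0.001 0.158 0 0 0.0245" --pt "0.178 0.001 0.158 0 0 0.0245"

```text
clock: 10.78
eef_pos: [0.4616, 0.1406, 0.1187]
orientation: [180.0, 0.1, 177.8]
ft_force: [-0.1, -0.2, -2.9]
width: 0.154
grasp_force: 25.0
```

```bash
python3 - <<'E'
from h import *
s=robot.get_state(); print(s["clock"],s["eef_pos"],s["orientation"],s["ft_force"],s["torque"])
p,E=look("wrist"); save(p,"w4"); print(np.round(p["T_tool_cam"],5),p["dist_coeffs"])
a=p["color"][110:250,220:420,::-1]; cv2.imwrite('pics/w4c.png',cv2.resize(a,None,fx=4,fy=4,interpolation=cv2.INTER_CUBIC))
E
```

```text
10.775 [0.46156274 0.14059885 0.11874294] [1.79982606e+02 5.56928129e-02 1.77775170e+02] [-0.10570481 -0.17164679 -2.86488211] [ 0.06490388 -0.1475402  -0.0193496 ]
[[-5.7000e-04 -9.5563e-01 -2.9455e-01  7.6790e-02]
 [ 1.0000e+00 -4.3000e-04 -5.5000e-04  1.1600e-03]
 [ 4.0000e-04 -2.9455e-01  9.5563e-01 -1.4572e-01]
 [ 0.0000e+00  0.0000e+00  0.0000e+00  1.0000e+00]] [-0.01482311  0.          0.          0.          0.        ]
```

View pics/w4c.png

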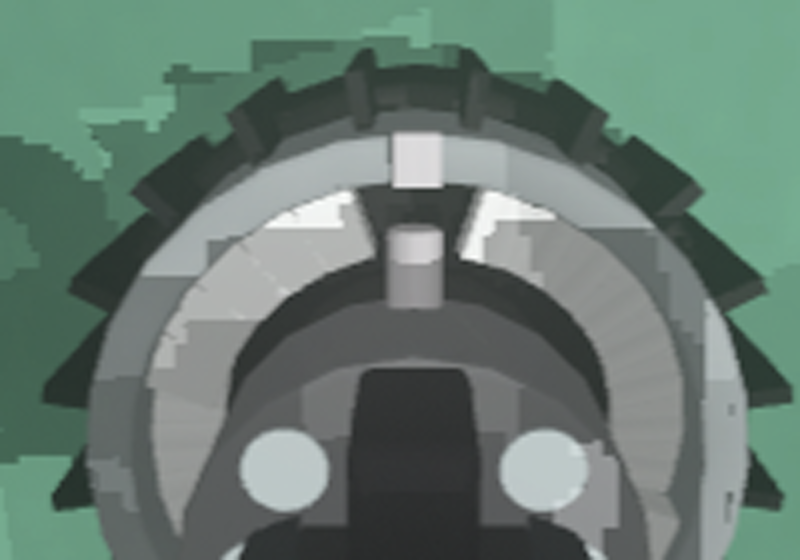

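The pin at crop column 415 lines up with the boss at 417 and the gap middle at 418. Next is the fore-aft check, from the pin tip row and the rim edge row.

```bash
python3 - <<'E'
from h import *
from scipy.optimize import least_squares
p,E=look("wrist"); T=tool(); print(T[:3,3],p["T_tool_cam"][:3,3])
def fit(c0):
    pts=[]
    for a in np.radians(np.r_[125:172:2,188:236:2]):
        r=np.arange(.049,.0605,.0001); X=np.c_[c0[0]+r*np.cos(a),c0[1]+r*np.sin(a),0*r+.073]
        uv=proj(p,E,X).astype(np.float32)
        v=cv2.remap(p["color"],uv[None,:,0],uv[None,:,1],cv2.INTER_LINEAR)[0].max(1).astype(np.float32)
        k=np.diff(cv2.GaussianBlur(v[:,None],(1,9),0)[:,0]).argmin(); pts.append(X[k,:2])
    pts=np.array(pts); f=lambda q:np.hypot(*(pts-q).T)-.055
    s=least_squares(f,c0,loss='soft_l1',f_scale=.0005); return s.x,np.median(abs(f(s.x)))
c=[.463,.141]
for _ in range(3): c,e=fit(c); print("housing",c,e)
# module from pin: tip top ridge end; chamfer end face top ~ row167 ; base = TCPz-.037
zb=T[2,3]-.037
for r,z in((166.5,zb+.008),(172.3,zb+.010),(187,zb+.010)):
    P=ray(p,E,[[323.3,r]],z)[0]; print("pin pt",P, np.hypot(*(P[:2]-T[:2,3])))
b=robot.mark_of("module_bar",p); m=robot.mark_of("housing_gap",p); print([np.round(d["at"],4) for d in b[:1]+m[:2]])
E
```

```text
[0.46136926 0.14056417 0.1185718 ] [ 0.07678586  0.00116036 -0.14571739]
housing [0.46322539 0.14226285] 9.479919911817986e-05
housing [0.46330024 0.14223806] 9.993639948706334e-05
housing [0.46330092 0.14224094] 9.924800468566128e-05
pin pt [0.41919928 0.14346853 0.0895718 ] 0.042269870745744384
pin pt [0.4221066  0.14335359 0.0915718 ] 0.03936161534757542
pin pt [0.43064159 0.14302001 0.0915718 ] 0.030825648985736216
[array([0.4599, 0.1447, 0.1335]), array([0.396 , 0.3112, 0.0617]), array([ 0.4138, -0.0318,  0.0632])]
```

Module centre as seen is about (0.4624, 0.1419) and the housing is at (0.4633, 0.1422), so I correct by +0.9 and +0.4 mm and lower to just above the seal.

Call:
arm_command --pt "-0.0018 0.0008 0 0 0 0" --pt "-0.0018 0.0008 0.005 0 0 0" --pt "-0.0018 0.0008 0.012 0 0 0" --pt "-0.0018 0.0008 0.018 0 0 0" --pt "-0.0018 0.0008 0.024 0 0 0" --pt "-0.0018 0.0008 0.03 0 0 0" --pt "-0.0018 0.0008 0.03 0 0 0"

```text
clock: 11.85
eef_pos: [0.4618, 0.1408, 0.1029]
orientation: [-180.0, -0.0, 177.8]
ft_force: [-0.4, -0.3, -2.3]
width: 0.152
grasp_force: 25.0
```

Call:
arm_command --pt "0 0 0.006 0 0 0" --pt "0 0 0.012 0 0 0" --pt "0 0 0.018 0 0 0" --pt "0 0 0.024 0 0 0" --pt "0 0 0.028 0 0 0" --pt "0 0 0.028 0 0 0" --pt "0 0 0.028 0 0 0"

```text
clock: 12.72
eef_pos: [0.4621, 0.1409, 0.0893]
orientation: [180.0, 0.0, 177.8]
ft_force: [0.6, 0.1, -2.3]
width: 0.158
grasp_force: 25.0
```

Call:
arm_command --pt "0 0 0.002 0 0 0" --pt "0 0 0.004 0 0 0" --pt "0 0 0.0045 0 0 0" --pt "0 0 0.0045 0 0 0" --pt "0 0 0.0045 0 0 0"

```text
clock: 13.35
eef_pos: [0.4623, 0.1409, 0.0873]
orientation: [180.0, 0.0, 177.8]
ft_force: [-0.3, 0.0, 0.5]
width: 0.158
grasp_force: 25.0
```

```bash
cat > f.py <<'E'
from h import *
L=[]
for _ in range(4): s=robot.get_state(); L.append(np.r_[s["ft_force"],s["torque"]]); robot.snapshot("top")
s=robot.get_state(); print(s["clock"],np.round(s["eef_pos"],4),np.round(s["orientation"],2),"FT",np.round(np.mean(L,0),2),np.round(np.std(L,0),2))
E
python3 f.py
```

```text
13.55 [0.4623 0.1409 0.0872] [1.7999e+02 3.0000e-02 1.7778e+02] FT [-0.13 -0.04  1.26  0.01  0.   -0.01] [0.45 0.35 0.44 0.03 0.04 0.02]
```

Light contact with the seal, about 3.7 N. Now I twist clockwise (+rz), compensating for the module axis sitting about 1 mm from the TCP.

Call:
arm_command --pt "0 0.0001 0 0 0 0.04" --pt "0 0.0003 0 0 0 0.08" --pt "0 0.0004 0 0 0 0.127" --pt "0 0.0004 0 0 0 0.127" --pt "0 0.0004 0 0 0 0.127"

```text
clock: 14.18
eef_pos: [0.4622, 0.1411, 0.0871]
orientation: [180.0, 0.0, 166.4]
ft_force: [-0.4, -0.9, 1.6]
width: 0.153
grasp_force: 25.0
```

```bash
python3 f.py
```

```text
14.375 [0.4622 0.1411 0.0871] [1.7999e+02 2.0000e-02 1.6638e+02] FT [ 0.17 -0.61  1.86 -0.08 -0.05  0.02] [0.52 0.45 0.21 0.01 0.02 0.02]
```

Call:
arm_command --pt "0 0.0001 0 0 0 0.0255" --pt "0 0.0001 0 0 0 0.032" --pt "0 0.0001 0 0 0 0.032"

```text
clock: 14.75
eef_pos: [0.462, 0.1411, 0.087]
orientation: [-180.0, 0.0, 163.5]
ft_force: [1.5, -0.7, 1.9]
width: 0.159
grasp_force: 25.0
```

```bash
python3 f.py
```

```text
14.95 [0.462  0.1411 0.087 ] [-180.      0.    163.49] FT [ 0.22 -0.86  1.77 -0.21 -0.08 -0.  ] [0.75 0.28 0.43 0.02 0.01 0.02]
```

Call:
arm_command --pt "0 0.0001 0 0 0 0.0255" --pt "0 0.0001 0 0 0 0.032" --pt "0 0.0001 0 0 0 0.032"

```text
clock: 15.32
eef_pos: [0.4619, 0.1412, 0.0869]
orientation: [-180.0, -0.0, 160.6]
ft_force: [-0.3, -0.8, 2.2]
width: 0.158
grasp_force: 25.0
```

```bash
python3 f.py
```

```text
15.525 [0.462  0.1411 0.0869] [-1.800e+02 -1.000e-02  1.606e+02] FT [-0.03 -1.    2.13 -0.16  0.03  0.05] [0.28 0.28 0.23 0.03 0.03 0.03]
```

Call:
arm_command --pt "0 0.0001 0 0 0 0.0255" --pt "0 0.0001 0 0 0 0.032" --pt "0 0.0001 0 0 0 0.032"

```text
clock: 15.9
eef_pos: [0.4619, 0.1412, 0.0869]
orientation: [-180.0, -0.0, 157.7]
ft_force: [-0.5, -0.5, 2.6]
width: 0.157
grasp_force: 25.0
```

```bash
python3 f.py
```

```text
16.1 [0.462  0.1412 0.087 ] [-1.8000e+02 -1.0000e-02  1.5773e+02] FT [-0.77 -0.73  2.2  -0.12  0.08 -0.  ] [0.24 0.28 0.26 0.05 0.03 0.02]
```

Call:
arm_command --pt "0 0.0001 0 0 0 0.0255" --pt "0 0.0001 0 0 0 0.032" --pt "0 0.0001 0 0 0 0.032"

```text
clock: 16.48
eef_pos: [0.462, 0.1413, 0.0869]
orientation: [-180.0, -0.0, 154.9]
ft_force: [-1.1, -1.7, 2.9]
width: 0.156
grasp_force: 25.0
```

```bash
python3 f.py
```

```text
16.675 [0.462  0.1413 0.0869] [-180.     -0.    154.85] FT [-0.9  -1.15  2.14 -0.13  0.05 -0.01] [0.42 0.32 0.59 0.01 0.01 0.02]
```

Call:
arm_command --pt "0 0.0001 0 0 0 0.0255" --pt "0 0.0001 0 0 0 0.032" --pt "0 0.0001 0 0 0 0.032"

```text
clock: 17.05
eef_pos: [0.4621, 0.1413, 0.0869]
orientation: [-180.0, -0.0, 152.0]
ft_force: [-0.8, -1.6, 2.4]
width: 0.155
grasp_force: 25.0
```

```bash
python3 f.py
```

```text
17.25 [0.4621 0.1413 0.087 ] [180.    -0.   151.96] FT [-0.94 -1.    1.89 -0.15  0.08  0.02] [0.37 0.42 0.34 0.02 0.02 0.02]
```

Call:
arm_command --pt "0 0.0001 0 0 0 0.0255" --pt "0 0.0001 0 0 0 0.032" --pt "0 0.0001 0 0 0 0.032"

```text
clock: 17.62
eef_pos: [0.4622, 0.1414, 0.0869]
orientation: [180.0, -0.0, 149.1]
ft_force: [-0.0, -1.4, 1.7]
width: 0.156
grasp_force: 25.0
```

```bash
python3 f.py
```

```text
17.825 [0.4621 0.1414 0.0869] [180.    -0.   149.09] FT [-0.04 -0.88  1.04  0.01 -0.04  0.06] [0.28 0.5  0.73 0.05 0.03 0.02]
```

Call:
arm_command --pt "0 0.0001 0 0 0 0.0255" --pt "0 0.0001 0 0 0 0.032" --pt "0 0.0001 0 0 0 0.032"

```text
clock: 18.2
eef_pos: [0.4623, 0.1416, 0.0868]
orientation: [180.0, 0.0, 146.2]
ft_force: [1.1, 0.8, -3.1]
width: 0.158
grasp_force: 25.0
```

```bash
python3 f.py
```

```text
18.4 [0.4623 0.1416 0.0869] [1.7997e+02 1.0000e-02 1.4620e+02] FT [ 2.04  1.42 -2.89  0.33 -0.35  0.14] [0.57 0.53 0.54 0.02 0.03 0.03]
```

The ramps bit at yaw of about 149.8°, where Fz swung from +2 N to -2.9 N. From here I follow down at 8 mm/rad toward yaw of about 130–131°, cross-checking by height: about 2.35 mm of squeeze means TCP z of about 0.0848.

Call:
arm_command --pt "0 0.0001 0.0006 0 0 0.015" --pt "0 0.0001 0.0013 0 0 0.03" --pt "0 0.0001 0.0015 0 0 0.04" --pt "0 0.0001 0.0015 0 0 0.04"

```text
clock: 18.9
eef_pos: [0.4622, 0.1415, 0.0863]
orientation: [180.0, -0.0, 142.6]
ft_force: [2.0, 1.7, -2.1]
width: 0.154
grasp_force: 25.0
```

```bash
python3 f.py
```

```text
19.1 [0.4622 0.1415 0.0863] [179.99   0.   142.58] FT [ 2.19  1.51 -2.4   0.49 -0.31  0.11] [0.48 0.25 0.61 0.02 0.02 0.02]
```

Call:
arm_command --pt "0 0.0001 0.0004 0 0 0.015" --pt "0 0.0001 0.0008 0 0 0.03" --pt "0 0.0001 0.001 0 0 0.04" --pt "0 0.0001 0.001 0 0 0.04"

```text
clock: 19.6
eef_pos: [0.4623, 0.1415, 0.0858]
orientation: [180.0, 0.0, 139.0]
ft_force: [2.0, 1.1, -0.3]
width: 0.155
grasp_force: 25.0
```

```bash
python3 f.py
```

```text
19.8 [0.4623 0.1415 0.0858] [1.7999e+02 1.0000e-02 1.3899e+02] FT [ 1.93  1.53 -0.44  0.42 -0.25  0.09] [0.24 0.31 0.23 0.03 0.04 0.02]
```

Call:
arm_command --pt "0 0.0001 0.0004 0 0 0.015" --pt "0 0.0001 0.0008 0 0 0.03" --pt "0 0.0001 0.001 0 0 0.04" --pt "0 0.0001 0.001 0 0 0.04"

```text
clock: 20.3
eef_pos: [0.4624, 0.1415, 0.0853]
orientation: [180.0, 0.0, 135.4]
ft_force: [2.1, 1.6, -0.1]
width: 0.157
grasp_force: 25.0
```

```bash
python3 f.py
```

```text
20.5 [0.4624 0.1415 0.0853] [1.7998e+02 1.0000e-02 1.3539e+02] FT [ 1.94  1.57  0.13  0.39 -0.27  0.07] [0.21 0.44 0.19 0.03 0.02 0.03]
```

Call:
arm_command --pt "0 0.0001 0.0003 0 0 0.015" --pt "0 0.0001 0.0006 0 0 0.03" --pt "0 0.0001 0.0009 0 0 0.045" --pt "0 0.0001 0.0009 0 0 0.045"

```text
clock: 21.0
eef_pos: [0.4623, 0.1416, 0.0847]
orientation: [180.0, 0.0, 131.3]
ft_force: [3.3, 1.9, -1.4]
width: 0.157
grasp_force: 25.0
```

```bash
python3 f.py
```

```text
21.2 [0.4624 0.1416 0.0847] [179.99   0.   131.33] FT [ 3.14  1.79 -1.4   0.45 -0.5   0.12] [0.2  0.76 0.47 0.03 0.02 0.01]
```

Call:
arm_command --pt "0 0 0 0 0 0" --pt "0 0 0 0 0 0" --pt "0 0 0 0 0 0" --grip_force 4

```text
clock: 21.58
eef_pos: [0.4623, 0.1415, 0.0847]
orientation: [180.0, 0.0, 131.3]
ft_force: [3.7, 2.1, -0.9]
width: 0.163
grasp_force: 4.0
```

Call:
arm_command --pt "0 0 0 0 0 0" --pt "0 0 0 0 0 0" --pt "0 0 0 0 0 0" --pt "0 0 0 0 0 0" --pt "0 0 0 0 0 0" --pt "0 0 0 0 0 0" --pt "0 0 0 0 0 0" --pt "0 0 0 0 0 0" --jaw 0.5

```text
clock: 22.58
eef_pos: [0.4623, 0.1415, 0.0848]
orientation: [-180.0, -0.0, 131.3]
ft_force: [-0.5, -0.2, 0.0]
width: 0.502
grasp_force: 0.0
```

```bash
python3 f.py
```

```text
22.775 [0.4622 0.1416 0.0847] [-180.     -0.    131.34] FT [ 0.33  0.1  -0.01  0.   -0.13 -0.02] [0.53 0.34 0.34 0.03 0.01 0.03]
```

Call:
arm_command --pt "0 0 -0.01 0 0 0" --pt "0 0 -0.04 0 0 0" --pt "0 0 -0.1 0 0 0" --pt "0 0 -0.18 0 0 0" --pt "0.08 0 -0.26 0 0 0" --pt "0.08 0 -0.26 0 0 0" --pt "0.08 0 -0.26 0 0 0"

```text
clock: 23.65
eef_pos: [0.4359, 0.1714, 0.2151]
orientation: [180.0, 0.0, 131.4]
ft_force: [0.7, 0.2, -0.8]
width: 0.502
grasp_force: 0.0
```

```bash
python3 - <<'E'
from h import *
p,E=look("wrist"); T=tool(); print(robot.get_state()["clock"],T[:3,3])
for t in("module","module_bar","module_pin","housing_mouth","housing_gap"):
    print(t,[(np.round(d["at"],4).tolist(),round(d["conf"],2),proj(p,E,d["at"]).round().tolist()) for d in robot.mark_of(t,p)[:3]])
u,v=proj(p,E,[.463,.1415,.08])[0].astype(int); print(u,v)
save(p,"w5")
E
```

```text
23.7 [0.43548828 0.17109773 0.21409742]
module []
module_bar [([0.4613, 0.14, 0.1008], 0.78, [[321.0, 239.0]])]
module_pin [([0.4325, 0.1742, 0.0525], 0.79, [[322.0, 178.0]])]
housing_mouth []
housing_gap [([0.507, 0.1412, 0.0662], 0.75, [[355.0, 251.0]]), ([0.3936, 0.3144, 0.0627], 0.65, [[396.0, 33.0]])]
323 230
```

View pics/w5.png

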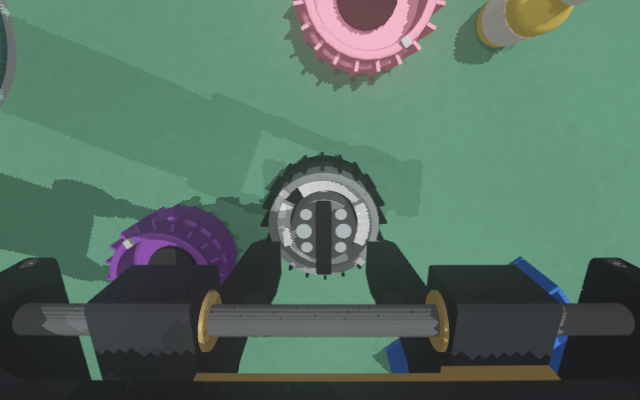

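The module sits centred in the black housing: its bar is at (323,203)–(323,273), about 46° past the gap at (292,197). The gripper is clear of it and nothing else has moved, so I'm handing in.

```bash
python3 -c "
from plant import robot; print(robot.hand_in())"
```

```text
the job is handed in; nothing more can be done
None
```

The job is handed in, but it returned no verdict. The lens module sits in the black housing, twisted about 18.5° past the bite with an estimated 2.5 mm of seal squeeze (about 9 N), and it is released with the other things left where they were.

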